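Stop the tube rotator and lift the kaleidoscope tube off its rollers, level

ROBOT

A 6-joint arm with a two-finger parallel gripper is mounted at the origin on the work surface. World frame = base frame: x ahead of the robot, y to its left, z up, the work surface at z = 0. Lengths are in mm, angles in rad, forces in N, time in s.
With the tool pointing down it reaches from about 350 to 975 mm from the base axis. Payload 4.9 kg.
Tool frame: the origin (TCP) lies at the very end of the fingers, on their centre line; the grasp point (between the pads) lies 19 mm behind it; z points along the fingers, y is the direction in which the jaws open and shut (so a half turn about z gives the same grasp; the last joint's range is limited). The gripper opens to 85 mm and grips with 20 to 120 N. Pads are 22 mm wide; open, the fingers measure 114 mm over their backs; the gripper's body (76 mm by 85 mm) begins 54 mm behind the grasp point. The pads swing forward as they close: fully open they stand 13 mm farther back than shut.
Start: joints at [-1.381, 0.053, 1.613, -0, 1.476, -0.119], TCP at [189.942, -595.419, 231.304] pointing down, gripper open.
Joint ranges: [-3.01, 3.01], [-1.01, 2.22], [0.06, 2.58], [-1.02, 4.17], [0.09, 2.62], [-3.14, 3.14]. Speed limits (rad/s): [2.57, 2.57, 3.14, 3.14, 3.14, 3.14].

INTERFACE

Orientations are given as a unit quaternion [x, y, z, w].
In Python, from bench import r gives the robot as it stands. Calls block until the motion is done:
- r.movep(position, orientation): joint-space move of the TCP to a pose.
- r.movel(position, rotation=None, vel=150): straight line of the TCP; rotation=None keeps the orientation; vel is the mean speed in mm/s.
- r.movej(angles): joint-space move.
- r.command_gripper(opening): finger opening in mm; the grip force is fixed at half the most; returns when the fingers have stopped.
- r.wait(seconds).
- r.ik(position, orientation): joint angles nearest the present ones, or None.
- r.grab_frame(name): name is "side" or "top"; returns a dict with "color" (400x640x3 uint8, blue, green, red), "depth" (400x640 float32, mm along the optical axis (not along the pixel's ray), 0 where there is no reading), "K" (3x3 intrinsics, pixels), "k1" (the pictures are not rectified: a ray, as slopes to the right and down, at radius r is drawn at 1 + k1 r^2 times it, then the intrinsics apply), "rvec" (rotation vector, rad) and "tvec" (3), from world to camera coordinates, as OpenCV has them. Camera axes: x right, y down, z forward; pixel columns grow to the right and rows downward; lengths in mm; the calibration is good to about 2 mm. A picture is of the moment at which its call begins.
A pose or a line that the arm cannot do raises r.PlanningError and nothing moves.
- r.finish_job(): hands the job in, once; it reports no verdict.
Readings, each from a call of its own:
- r.current_t(): time.
- r.current_joint_pos(): joint angles.
- r.current_qd(): joint speeds.
- r.current_joint_torque(): joint torques, N m.
- r.current_position(): TCP position.
- r.current_tcp_rot(): TCP orientation.
- r.current_force(): force on the tool from outside, world axes, zero at the start.
- r.current_ft_torque(): the same for the moment, N m.
- r.current_finger_gap(): finger opening in mm.
Only numpy, scipy, OpenCV 4.12 (cv2) and the standard library are available. Lean on these libraries where they do the work, as an engineer would, in place of code of your own. Each camera call takes 0.05 s, during which the arm holds its last target.

TASK

The lacquer on the kaleidoscope tube has set: first turn the speed knob of the tube rotator fully anticlockwise (seen from above) to its off stop, and only then lift the black tube straight up off the rollers. Keep the tube level all the way, leave the other parts on the slab where they are, and finish while still holding the tube in the gripper, steady and level, about 12 cm above its place on the rollers (at least 8 cm): do not put it down or let go.

Things in the scene. Friction and masses are not known exactly. Their poses are not given: they have to be found in the camera images.
- rotator: Tube rotator, fixed on the slate slab (slab top z = 0.012), yaw up to 0.4 either way: grey base 210 (x) x 200 (y) x 30 mm high, origin centre of underside. Speed knob at its x = -55 mm, y = 0, on the robot's side; at x = +50 mm four rollers carry the tube along its y axis. The base's top is at 30 mm. The rollers do not turn here.
- speed_grip (a point): On the speed knob's upright axis, at grip height; turns with the knob, x along the bar. Bar 42 mm long, 14 thick, its top 7 mm above this point, standing on a turning disc (44 mm diameter) whose top is 23 mm below it: fingertips go at most 22 mm below. Fixed dial plate below, 68 mm diameter. White pointer line at the bar's -x end.
- speed (a joint): Speed knob angle, rad: 0 is off, a hard stop (bar along the rotator's x axis, pointer to the rotator's -x, the robot's side); grows clockwise seen from above, up to 4.7. Starts at 0.7 to 1.4; stays where left, friction about 0.03 N m. At value q the bar's direction is the rotator's yaw minus q.
- cradle (a point): Fixed on the rotator: where a centred tube's middle lies, at rotator x +50 mm, 77.5 mm above its underside; axes as the rotator's. Rollers 24 mm in diameter, 16 wide, at y = +-50 mm, 20 mm either side in x; bearing blocks at y = +-66 mm, 56 mm high. For y within +-42 mm the fingers have free space down to the base's top, 47 mm below this point.
- tube_mid (a point): Middle of the black kaleidoscope tube, on its axis; y runs along the axis to the eyepiece. Barrel 44 mm in diameter, 150 mm long, plus a stub 30 mm in diameter and 10 mm long at the +y end; rigid, 0.2 to 0.4 kg, balance point within 4 mm of here. Lies level along the rotator's y axis, up to 12 mm off the cradle point.
- wheel_a_mid (a point): Centre of an amber glass wheel lying flat on the slab, 62 mm in diameter, 9 mm thick, 12 mm hole; bystander.
- wheel_b_mid (a point): Centre of a second, identical amber glass wheel; bystander.
- retainer_mid (a point): Centre of a brass lens retainer ring lying flat, 48 mm outside, 34 mm inside, 10 mm high; bystander.
- stopper_mid (a point): Centre of a squat cobalt bottle stopper, 46 mm across, 37 mm high; bystander.
- blank_mid (a point): Centre of a short empty black tube standing upright on the slab, 44 mm in diameter, 90 mm high; bystander.
- driver_grip (a point): Middle of the handle of a 190 mm screwdriver lying on the slab; bystander.
Things that resemble listed ones, but are neither listed nor needed, are in the scene too. Leave any green look-alike of the part that bears tube_mid alone.

How it is judged:
By the outcome, as a careful person would: the job done as asked, in the order asked, and still so for the second after the job is handed in, while the arm keeps its last pose, push and grip.
It also fails if it takes over 45 s, if anything falls off the work surface, if the arm or the gripper's body presses on something with over 40 N, if the wrist force passes 120 N, or if a joint passes its speed limit or range.

## Working session

There is one attempt and no reset: what is moved stays moved. The work goes in short steps, each a Python script; the robot and the scene stay as the last script left them, time stands still between calls to the robot, and variables do not carry over. Pictures are saved under pics/ and viewed, and the job is handed in when it is done.

```bash
mkdir -p pics; ls
python3 - <<'E'
from bench import r
import cv2,pickle
for n in("top","side"):
    f=r.grab_frame(n); pickle.dump(f,open(f"{n}0.pkl","wb")); cv2.imwrite(f"pics/{n}0.png",f["color"])
    print(n,f["K"],f["k1"],f["rvec"],f["tvec"])
E
```

```text
pics
top [[457.86680139   0.         318.10192123]
 [  0.         457.86680139 212.66355805]
 [  0.           0.           1.        ]] 0.013291385698647323 [ 2.1453832  -2.06148595  0.2157123 ] [ -14.65036118  473.68281958 1243.1828474 ]
side [[490.83469612   0.         307.68059102]
 [  0.         490.83469612 199.11699387]
 [  0.           0.           1.        ]] 0.03587300388801474 [ 2.23525969 -0.37607674  0.1742199 ] [-412.6827774   159.04265544 1534.15898615]
```

View pics/top0.png

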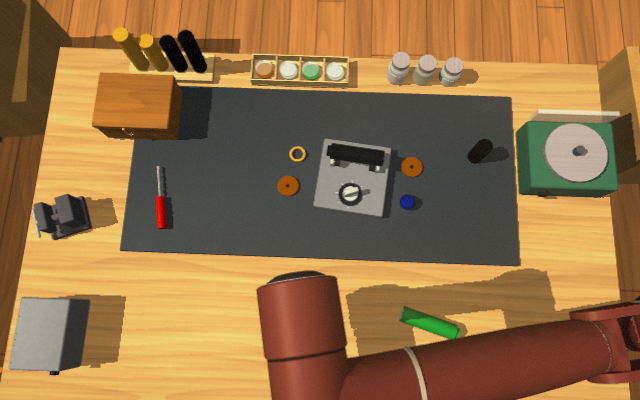

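View pics/side0.png

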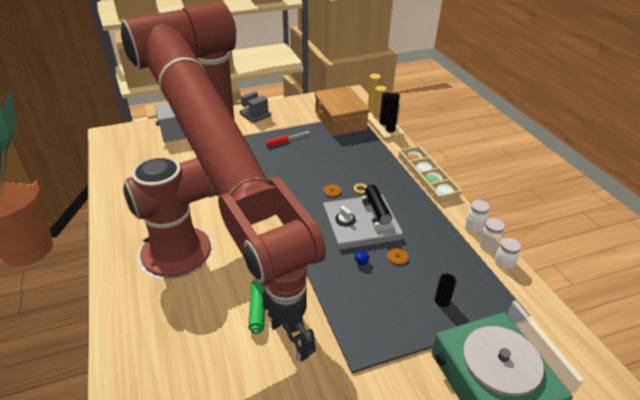

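The rotator is at about (353,178) in the top view, with the knob at (350,194) and the black tube at (356,156). The green look-alike lies in front of the arm. I'll enlarge both views.

```bash
cat > h.py <<'E'
import numpy as np,cv2,pickle
def load(n): return pickle.load(open(n+".pkl","rb"))
def ray(f,u,v):
    d=np.array([f["k1"],0,0,0,0.]) 
    p=cv2.undistortPoints(np.array([[[u,v]]],float),f["K"],d)[0,0]
    R=cv2.Rodrigues(np.array(f["rvec"],float))[0]; t=np.array(f["tvec"],float).ravel()
    return -R.T@t, R.T@np.array([p[0],p[1],1.]),R,t
def atz(f,u,v,z):
    c,d,_,_=ray(f,u,v); return c+d*(z-c[2])/d[2]
def proj(f,P):
    return cv2.projectPoints(np.array(P,float).reshape(-1,1,3),np.array(f["rvec"],float),np.array(f["tvec"],float),f["K"],np.array([f["k1"],0,0,0,0.]))[0][:,0]
def cloud(f,u0,u1,v0,v1):
    U,V=np.meshgrid(np.arange(u0,u1),np.arange(v0,v1)); z=f["depth"][v0:v1,u0:u1]
    p=cv2.undistortPoints(np.stack([U,V],-1).reshape(-1,1,2).astype(float),f["K"],np.array([f["k1"],0,0,0,0.]))[:,0]
    _,_,R,t=ray(f,0,0); P=np.c_[p,np.ones(len(p))]*z.reshape(-1,1)
    return ((P-t)@R).reshape(v1-v0,u1-u0,3), z>0
E
python3 - <<'E'
from h import *
f=load("top0");c=f["color"][130:226,300:410]
cv2.imwrite("pics/topc.png",cv2.resize(c,None,fx=6,fy=6,interpolation=cv2.INTER_CUBIC))
f2=load("side0");c=f2["color"][170:260,310:420]
cv2.imwrite("pics/sidec.png",cv2.resize(c,None,fx=6,fy=6,interpolation=cv2.INTER_CUBIC))
for p in[(280,110),(353,180),(350,215),(440,200)]:
    W,m=cloud(f,p[0],p[0]+1,p[1],p[1]+1);print(p,W[0,0],m)
W,m=cloud(f,310,400,130,226)
z=W[...,2];np.set_printoptions(linewidth=250,precision=0,suppress=True)
print(z[4:80:3,2:90:3])
E
```

```text
(280, 110) [799.26595557 134.42686222  11.99313287] [[ True]]
(353, 180) [576.53339411 -92.52483534  41.25222697] [[ True]]
(350, 215) [478.41481654 -88.01932211  14.94972794] [[ True]]
(440, 200) [ 534.08241311 -349.66387447   12.4807063 ] [[ True]]
[[  15.   11.   14.   11.   18.   15.    9.   10.   16.   13.   15.   15.   14.   15.   10.   12.   14.   15.   14.   12.    7.   13.   16.   11.   15.   11.   13.   10.   11.   17.]
 [  15.   15.   16.   14.   14.   18.    9.   11.    9.    9.   12.   16.   15.    6.   12.   10.   13.   16.    9.   12.   15.   15.   11.   10.   14.   19.   13.   13.   11.   16.]
 [  19.   12.    8.    9.   42.   39.   41.   46.   44.   40.   11.   18.   12.   12.   14.   19.   16.   15.    8.   13.   11.   11.   14.   12.   14.   11.   12.   16.   12.   17.]
 [  14.   14.   10.   14.   37.   41.   41.  106.  102.   44.   44.   43.   44.   43.   37.   44.   42.   13.    9.   14.   15.   15.   13.   16.   10.   15.   12.   18.   12.   14.]
 [  13.   12.   18.   16.   41.   47.  105.  114.  111.  111.  109.  107.  106.  107.  103.   45.   45.   45.   49.  
[... 3209 characters left out ...]
  46.   46.   40.   46.   44.   46.   48.   58.   52.   52.   51.   44.   41.   46.   37.   47. 1315.   46.   42.   45.   13.   15.   15.    9.   13.]
 [  15.   43.   43.   44.   46.   44.   41.   42.   42.   37.   44.   47.   53.   52.   50.   48.   43.   46.   38.   42.   39.   46.   44.   44.   39.   15.   15.    8.   20.   12.]
 [  11.   38.   40.   40.   43.   45.   43.   43.   46.   45.   44.   47.   41.   43.   41.   44.   40.   48.   41.   46.   46.   43.   45.   46.    9.   14.   14.   13.   10. 1315.]
 [   8.    9.   16.   10.   22.   27.   26.   41.   42.   46.   44.   39.   43.   43.   43.   38.   41.   44.   46.   45.   43.   44.   43.   42.   13.   11.   11.   12.   18.   12.]]
```

View pics/topc.png

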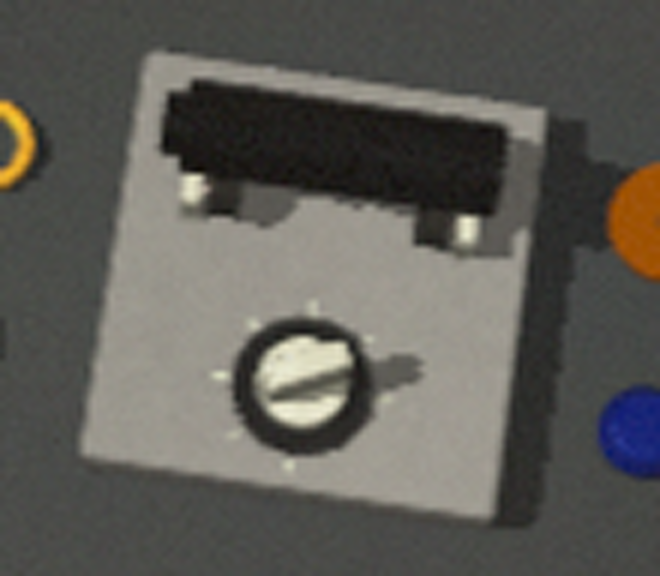

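View pics/sidec.png

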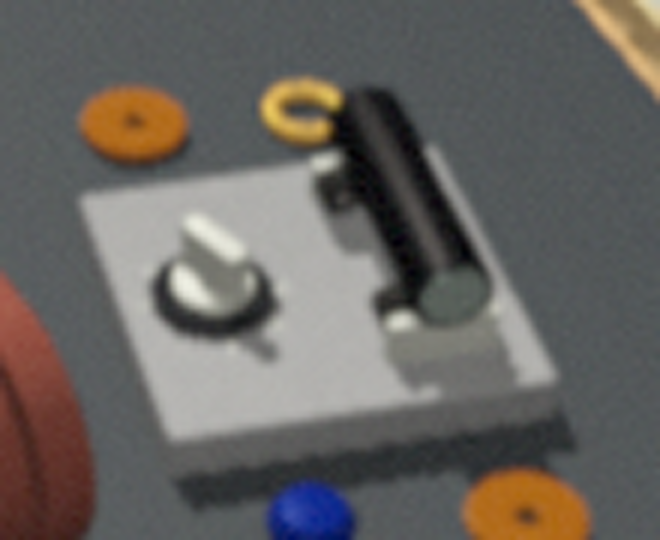

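```bash
cat > m.py <<'E'
from h import *
np.set_printoptions(precision=1,suppress=True)
f=load("top0")
px=lambda x,y:((x+.5)/6-.5+300,(y+.5)/6-.5+130)
C=np.array([atz(f,*px(*p),42) for p in[(147,52),(547,106),(495,520),(80,458)]])  # +x+y,+x-y,-x-y,-x+y
print(C, [np.linalg.norm(C[i]-C[i-1]) for i in range(4)])
ctr=C.mean(0)
vx=(C[0]-C[3])+(C[1]-C[2]); vy=(C[0]-C[1])+(C[3]-C[2])
print("ctr",ctr,"yaw",np.arctan2(vx[1],vx[0]),np.arctan2(-vy[0],vy[1]))
W,m=cloud(f,310,400,130,226); P=W.reshape(-1,3)
yaw=(np.arctan2(vx[1],vx[0])*200+np.arctan2(-vy[0],vy[1])*210)/410
R=np.array([[np.cos(yaw),-np.sin(yaw)],[np.sin(yaw),np.cos(yaw)]])
L=(P[:,:2]-ctr[:2])@R
b=(P[:,2]>36)&(P[:,2]<48)&(abs(L)<120).all(1)
print("base cloud ext",np.percentile(L[b],[.5,99.5],axis=0))
k=(P[:,2]>75)&(P[:,2]<100)&(np.hypot(L[:,0]+55,L[:,1])<40)
print("knob n",k.sum(),P[k].mean(0),"local",L[k].mean(0))
rect=cv2.minAreaRect(P[k][:,:2].astype(np.float32));print(rect)
ev,V=np.linalg.eigh(np.cov(P[k][:,:2].T));d=V[:,1];print("bar dir",d,np.arctan2(d[1],d[0]),"q",yaw-np.arctan2(d[1],d[0]),ev)
t=(P[:,2]>85)&(P[:,2]<130)&(L[:,0]>5)
ev,V=np.linalg.eigh(np.cov(P[t][:,:2].T));d=V[:,1]*np.sign(V[1,1])
print("tube yaw",np.arctan2(-d[0],d[1]),"yaw",yaw)
s=L[t];print("tube local pct",np.percentile(s,[.5,50,99.5],axis=0), "zmax",np.percentile(P[t][:,2],[50,95]))
cr=ctr[:2]+R@[50,0];kn=ctr[:2]+R@[-55,0]
print("cradle",cr,"knob",kn)
# fit tube cylinder radius 22, axis z & x
from scipy.optimize import least_squares
q=P[t];ql=L[t]
for axz in (None,):
    fun=lambda a:np.hypot(ql[:,0]-a[0]-a[2]*ql[:,1],q[:,2]-a[1])-22
    res=least_squares(fun,[50,89,0],loss="soft_l1",f_scale=2);print("tube axis local x,z,slope",res.x, res.cost/len(q))
E
python3 m.py
```

```text
[[ 701.    -4.2   42. ]
 [ 680.4 -200.6   42. ]
 [ 472.6 -177.5   42. ]
 [ 495.    20.    42. ]] [np.float64(207.4290637005542), np.float64(197.52071197946898), np.float64(209.13303762829287), np.float64(198.76019757826919)]
ctr [587.2 -90.6  42. ] yaw -0.11358653787476122 -0.10866443265222843
base cloud ext [[-103.6  -99.8]
 [ 104.4   98.2]]
knob n 83 [532.1 -84.4  85.9] local [-55.4   0.1]
((533.562744140625, -84.94076538085938), (15.251587867736816, 41.671993255615234), 19.558042526245117)
bar dir [-0.3  0.9] 1.9187036380272566 q -2.0297690976173057 [ 18.8 150.5]
tube yaw -0.12025175319317127 yaw -0.1110654595900493
tube local pct [[ 28.2 -76.2]
 [ 44.4   1. ]
 [ 70.7  81.3]] zmax [108.6 115.1]
cradle [636.9 -96.1] knob [532.6 -84.5]
tube axis local x,z,slope [51.6 90.7  0. ] 1.894446318073688
```

```bash
cat >> h.py <<'E'
from scipy.spatial.transform import Rotation as Ro
yaw=-0.111
def quat(psi):
    y=np.array([np.cos(psi),np.sin(psi),0]);z=np.array([0,0,-1.]);return Ro.from_matrix(np.c_[np.cross(y,z),y,z]).as_quat()
E
python3 - <<'E'
from bench import r
from h import *
q=quat(1.917-np.pi/2)
S=lambda s:print(s,round(r.current_t(),2),np.round(r.current_position(),1),np.round(r.current_force(),1),np.round(r.current_ft_torque(),2),round(r.current_finger_gap(),1),flush=True)
r.movep([532.3,-85.7,190],q);S("above")
r.movel([532.3,-85.7,62],vel=120);S("down")
f=r.grab_frame("side");cv2.imwrite("pics/s1.png",cv2.resize(f["color"][130:260,290:420],None,fx=5,fy=5,interpolation=cv2.INTER_CUBIC))
r.command_gripper(22);S("22")
r.command_gripper(17);S("17")
E
```

```text
above 2.3 [532.3 -86.5 190.1] [0.5 0.3 0.2] [-0.01 -0.01 -0.04] 85.1
down 3.52 [533.1 -85.9  63. ] [-0.1  0.5  0.3] [ 0.02 -0.02  0.  ] 85.4
22 4.19 [532.3 -85.7  62. ] [0.1 0.  0.3] [-0.03  0.03 -0.05] 21.9
17 4.42 [532.3 -85.7  62. ] [ 0.3 -0.4 -0.2] [-0.02 -0.01  0.02] 17.3
```

View pics/s1.png

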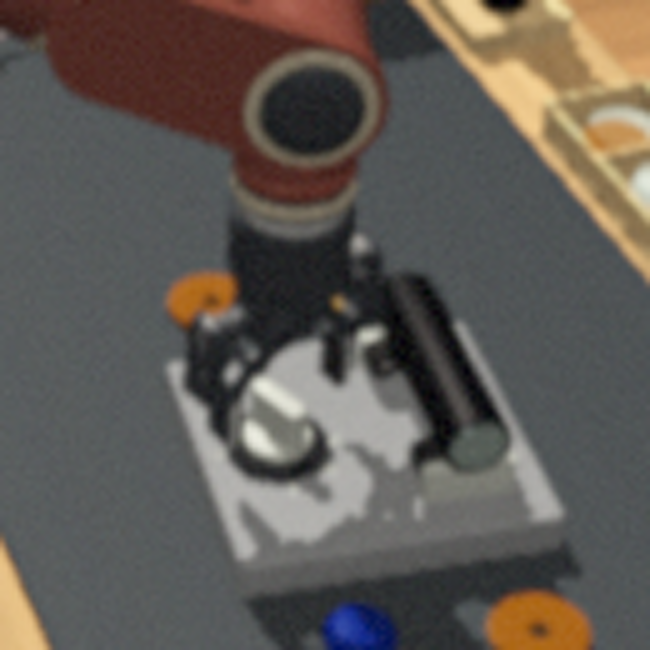

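The side view shows the finger tips straddling the knob bar: tips at about (222,415) and (335,375) in the crop, bar centre near (272,402). There was no contact force down to a 17 mm gap, so I'm closing and turning.

Run:
```python
from bench import r
from h import *
S=lambda s:print(s,round(r.current_t(),2),np.round(r.current_position(),1),np.round(r.current_force(),1),np.round(r.current_ft_torque(),2),round(r.current_finger_gap(),1),flush=True)
r.command_gripper(0);S("shut")
if 11<r.current_finger_gap()<17:
    p=[532.3,-85.7,62]
    for a in[0.1,0.3,0.5,0.7,0.85,0.95,1.0,1.05,1.08,1.11,1.14,1.17,1.2]:
        r.movep(p,quat(1.917-np.pi/2+a));S(a)
        if abs(r.current_ft_torque()[2])>0.35 or np.abs(r.current_force()).max()>40: break
```

```text
shut 4.63 [533.2 -85.4  62.3] [ 4.9  1.8 -2.8] [ 0.34 -0.68  0.01] 12.8
0.1 4.88 [533.4 -85.4  62.3] [ 5.5  1.5 -2.1] [ 0.34 -0.71  0.01] 12.8
0.3 5.19 [533.6 -85.3  62.3] [ 6.9  2.5 -3.5] [ 0.43 -0.9   0.  ] 12.5
0.5 5.5 [533.8 -85.1  62.3] [ 7.9  3.2 -2.7] [ 0.44 -1.08  0.04] 13.1
0.7 5.81 [534.  -84.9  62.4] [ 7.7  4.  -4. ] [ 0.61 -1.19  0.01] 12.9
0.85 6.08 [534.1 -84.7  62.3] [ 8.1  4.9 -3.7] [ 0.69 -1.25  0.05] 12.7
0.95 6.33 [534.2 -84.6  62.3] [ 8.8  5.7 -3. ] [ 0.75 -1.29  0.02] 12.6
1.0 6.58 [534.2 -84.5  62.3] [ 9.   5.2 -4.2] [ 0.77 -1.3  -0.01] 12.8
1.05 6.83 [534.2 -84.5  62.3] [ 8.8  6.3 -4.2] [ 0.78 -1.35  0.  ] 13.0
1.08 7.08 [534.2 -84.4  62.3] [ 9.1  6.3 -3.9] [ 0.8  -1.3   0.03] 12.8
1.11 7.33 [534.2 -84.4  62.3] [ 8.8  5.5 -4.9] [ 0.84 -1.39 -0.14] 13.2
1.14 7.58 [534.3 -84.3  62.3] [ 7.9  6.4 -4.8] [ 0.84 -1.41 -1.12] 12.9
```

Run:
```python
from bench import r
from h import *
import pickle
S=lambda s:print(s,round(r.current_t(),2),np.round(r.current_position(),1),np.round(r.current_force(),1),np.round(r.current_ft_torque(),2),round(r.current_finger_gap(),1),flush=True)
r.command_gripper(85);S("open")
r.movel([532.3,-85.7,200],vel=120);S("up")
ctr=np.array([587.2,-91.6])  # compromise of both views
c=ctr+50*np.array([np.cos(yaw),np.sin(yaw)])
r.movep([c[0]-30,c[1]-220,300],quat(yaw));S("aside")
for n in("top","side"):
    f=r.grab_frame(n); pickle.dump(f,open(f"{n}1.pkl","wb"))
    a=f["color"][130:226,300:410] if n=="top" else f["color"][170:260,310:420]
    cv2.imwrite(f"pics/{n}1.png",cv2.resize(a,None,fx=5,fy=5,interpolation=cv2.INTER_CUBIC))
```

```text
open 8.27 [532.3 -85.8  62. ] [-0.4 -0.3  0.6] [0.   0.04 0.  ] 85.1
up 9.57 [531.7 -85.6 198.8] [0.1 0.6 0.2] [-0.05  0.01 -0.05] 85.1
aside 10.76 [ 606.7 -316.5  299. ] [ 0.2  0.6 -0.7] [ 0.05  0.01 -0.03] 84.9
```

View pics/top1.png

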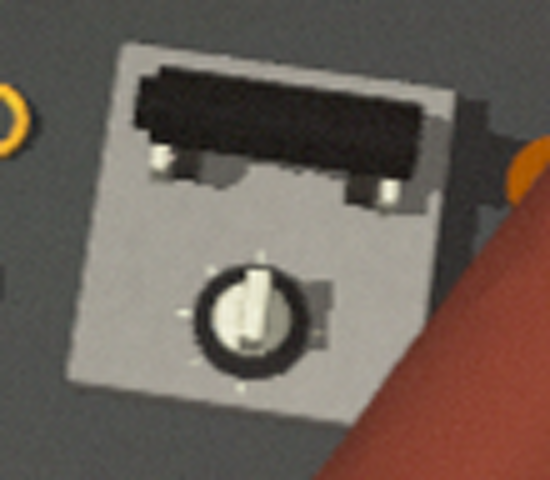

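View pics/side1.png

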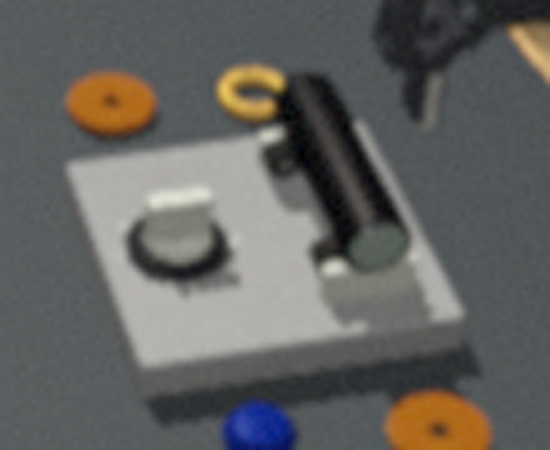

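The knob bar now lies along the rotator's x axis with the pointer toward the robot, and the torque rose sharply at the stop. I'll check the angle and the tube ends numerically.

Run:
```python
from h import *
f=load("top1");ctr=np.array([588.2,-90.6]);R=np.array([[np.cos(yaw),-np.sin(yaw)],[np.sin(yaw),np.cos(yaw)]])
W,m=cloud(f,310,400,130,226);P=W.reshape(-1,3);L=(P[:,:2]-ctr)@R
k=(P[:,2]>77)&(P[:,2]<100)&(np.hypot(L[:,0]+55,L[:,1])<35)
ev,V=np.linalg.eigh(np.cov(P[k][:,:2].T));d=V[:,1]*np.sign(V[0,1]);print("bar angle",np.arctan2(d[1],d[0]),cv2.minAreaRect(P[k][:,:2].astype(np.float32)),L[k].mean(0))
px=lambda x,y:((x+.5)/6-.5+300,(y+.5)/6-.5+130)
for p,z in[((163,120),102),((185,100),110),((505,165),110),((500,210),90)]:
    w=atz(load("top0"),*px(*p),z);print(p,w,(w[:2]-ctr)@R)
```

```text
bar angle -0.12781793561707389 ((533.796142578125, -84.92057800292969), (13.689577102661133, 41.307125091552734), 82.47628021240234) [-56.14093826  -0.52824502]
(163, 120) [644.04515005 -13.34343839 102.        ] [46.94358966 82.96720126]
(185, 100) [651.27082607 -23.17996681 110.        ] [55.21441149 73.99161263]
(505, 165) [ 625.26297271 -171.55354072  110.        ] [ 45.80228257 -76.34979118]
(500, 210) [ 610.17426569 -172.06801978   90.        ] [ 30.8634241  -78.53251335]
```

Run:
```python
from bench import r
from h import *
S=lambda s:print(s,round(r.current_t(),2),np.round(r.current_position(),1),np.round(r.current_force(),1),np.round(r.current_ft_torque(),2),round(r.current_finger_gap(),1),flush=True)
p=np.array([638.8,-98.0,0])
r.movep(p+[0,0,220],quat(yaw));S("above")
r.movel(p+[0,0,66],vel=90);S("down")
r.command_gripper(52);S("52")
r.command_gripper(0);S("shut")
f=r.grab_frame("side");cv2.imwrite("pics/s2.png",cv2.resize(f["color"][130:260,290:420],None,fx=5,fy=5,interpolation=cv2.INTER_CUBIC))
```

```text
above 11.79 [639.2 -98.9 220.9] [0.  0.2 0.3] [-0.05 -0.03  0.02] 84.6
down 13.65 [639.3 -98.1  66.8] [0.2 0.8 0.1] [-0.05 -0.07 -0.05] 85.1
52 14.07 [638.8 -98.   66. ] [-0.7  0.1 -0. ] [ 0.06 -0.04  0.09] 52.5
shut 14.31 [638.  -97.9  66.4] [-5.2  0.1  5.4] [0.06 0.79 0.06] 42.6
```

View pics/s2.png

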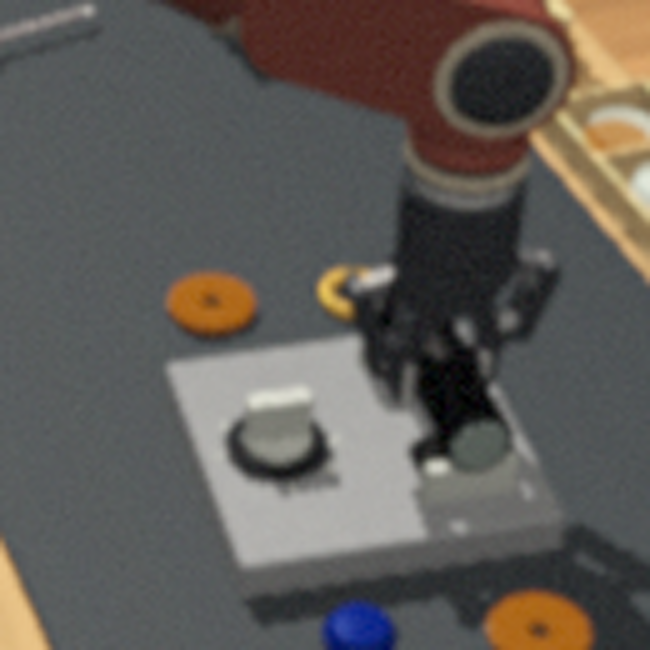

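The tube (end face at about (480,445)) is held between the fingers, with a gap of 42.6. The knob reads about 1.3 mm under as well, so that fits the 44 mm barrel. Lifting now.

Run:
```python
from bench import r
from h import *
import pickle
S=lambda s:print(s,round(r.current_t(),2),np.round(r.current_position(),1),np.round(r.current_force(),1),np.round(r.current_ft_torque(),2),round(r.current_finger_gap(),1),flush=True)
p=np.array([638.8,-98.0,0])
r.movel(p+[0,0,76],vel=25);S("10mm")
r.movel(p+[0,0,187],vel=60);S("up")
r.wait(0.5);S("w")
for n in("top","side"):
    f=r.grab_frame(n); pickle.dump(f,open(f"{n}2.pkl","wb"))
    a=f["color"][120:230,290:420] if n=="top" else f["color"][100:260,280:420]
    cv2.imwrite(f"pics/{n}2.png",cv2.resize(a,None,fx=5 if n=="top" else 3.7,fy=5 if n=="top" else 3.7,interpolation=cv2.INTER_CUBIC))
```

```text
10mm 14.91 [638.8 -98.   75.9] [-0.2 -0.3 -3.2] [0.03 0.03 0.05] 42.7
up 16.91 [638.6 -97.9 186.5] [-0.3  0.4 -2.9] [-0.02 -0.04 -0.02] 43.1
w 17.41 [638.8 -98.  187. ] [-0.3  0.3 -2.5] [-0.01 -0.01 -0.04] 42.5
```

View pics/top2.png

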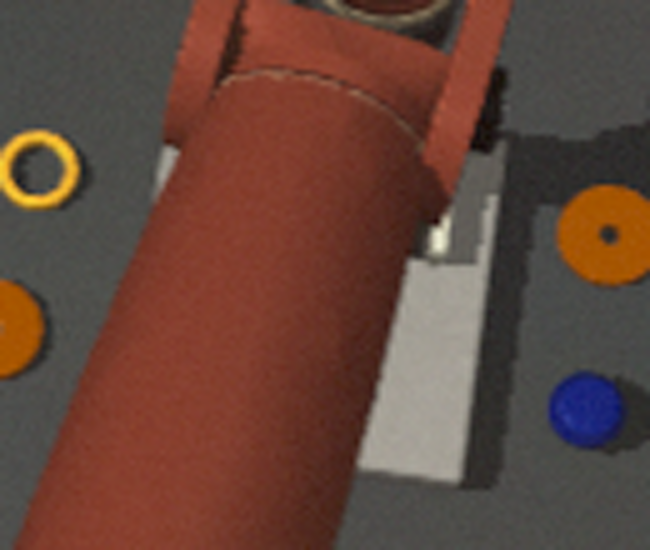

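View pics/side2.png

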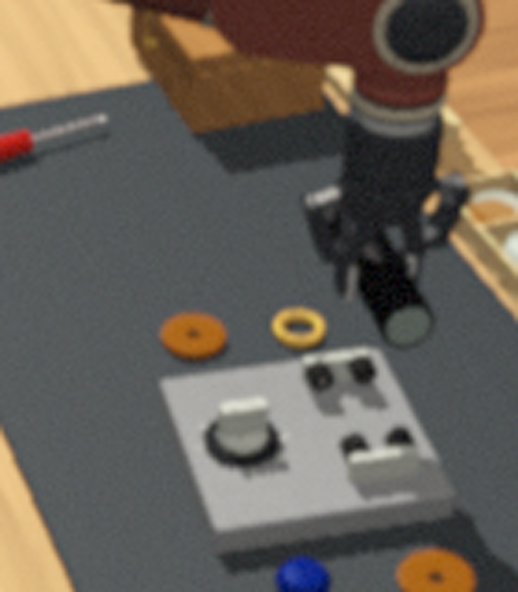

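Run:
```python
from h import *
f=load("side2");R=np.array([[np.cos(yaw),-np.sin(yaw)],[np.sin(yaw),np.cos(yaw)]])
mid=np.array([638.8,-98.]);e=mid+R@[0,-75]
print("pred end face before/after",proj(f,[*e,89.5]),proj(f,[*e,210.5]), "seen (385.4,219.1) / (390.2,187.5)")
W,m=cloud(f,360,405,150,200);P=W.reshape(-1,3);L=(P[:,:2]-mid)@R
t=(P[:,2]>170)&(P[:,2]<245)&(abs(L[:,0])<26)&(L[:,1]<-20)&(L[:,1]>-79)
for a in(-75,-65,-55,-45,-35,-25):
    s=t&(abs(L[:,1]-a)<5);print(a,s.sum(),np.percentile(P[s][:,2],[90,97]) if s.sum() else'')
```

```text
pred end face before/after [[385.61971159 219.23242775]] [[389.7239075  188.29769467]] seen (385.4,219.1) / (390.2,187.5)
-75 127 [229.43759428 232.48264089]
-65 37 [233.45149656 233.72912719]
-55 35 [232.60921935 233.81857588]
-45 32 [233.30748547 235.10136682]
-35 37 [233.40862813 234.62323761]
-25 30 [232.19250081 235.21997284]
```

The tube is level: its top line is constant at 232 to 235 mm along its length. The knob is still at off and the bystanders haven't moved, so I'm handing in.

```bash
python3 -c "
from bench import r
print(r.current_t(),r.current_force(),r.current_finger_gap());print(r.finish_job())"
```

```text
17.5083 [-0.40852215  0.78578214 -2.53711724] 42.55544983674474
the job is handed in; nothing more can be done
None
```

I turned the speed knob anticlockwise to its off stop. Only then did I grip the black tube at its middle and lift it straight up 121 mm. I handed the job in at 17.5 s with the tube still in the gripper.

- **Knob:** it turned about 1.11 rad before the torque jumped from about 0 to 1.1 N m at the stop. In the pictures the bar then lay within 0.02 rad of the rotator's x axis, with the pointer on the robot's side. That difference is within measuring error.
- **Tube:** it is held steady, with the gap reading 42.6 mm for the 44 mm barrel and about 2.5 to 3 N of weight on the wrist. The top of the visible half measured 232–235 mm along its length, except 229–232 mm right at the end face, which is mixed with edge pixels. The end face appeared within 1 pixel of where a level lift puts it. The eyepiece half was hidden behind the arm and gripper.
- **Other parts:** the two wheels, retainer and stopper look unmoved in the last pictures. I did not re-check the blank, the screwdriver or the green look-alike; the arm never went low near them.
- **Disagreement:** the side camera's positions were about 3.5 mm off the top camera's in y. I used a compromise, and the forces while gripping the knob sided with the top camera. Gripping force stayed at about 9 N or less on any axis.

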